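# Cock the toy catapult on its hair-trigger catch

## Robot

A 7-joint arm with a two-finger parallel gripper is mounted at the origin on the work surface. World frame = base frame: x ahead of the robot, y to its left, z up, the work surface at z = 0. Lengths are in m, angles in rad, forces in N, time in s.
With the tool pointing down it reaches from about 0.4 to 0.875 m from the base axis. Payload 6.5 kg.
Tool frame: the origin (TCP) lies on the centre line of the jaws, within the pads' length; the fingertips stand 22 mm ahead of it and the grasp point (between the pads) lies 3 mm ahead of it; z points along the fingers, y is the direction in which the jaws open and shut (so a half turn about z gives the same grasp; the last joint's range is limited). The gripper opens to 88 mm and grips with 3 to 60 N. Pads are 18 mm wide; open, the fingers measure 123 mm over their backs; the gripper's body (75 mm by 187 mm) begins 45 mm behind the grasp point.
Start: joints at [1.148, 0.536, -0.004, 1.538, 0.003, 1.067, -0.071], TCP at [0.227, -0.609, 0.261] pointing down, gripper open.
Joint ranges: [-2.7, 2.7], [-0.37, 2.16], [-1.27, 1.26], [0.24, 2.4], [-1.31, 4.45], [0.19, 1.91], [-2.76, 2.76]. Speed limits (rad/s): [2.39, 2.39, 3.14, 3.14, 3.14, 3.14, 3.14].

## Interface

Orientations are given as a rotation vector (axis times angle).
In Python, from plant import ctrl, kinematics, get_image, camera_info, job gives the robot as it stands. Calls block until the motion is done:
- ctrl.movep(position, orientation): joint-space move of the TCP to a pose.
- ctrl.move_linear(position, rotation=None, feed=0.15, threshold=None): straight line of the TCP; rotation=None keeps the orientation; feed is the mean speed in m/s. With threshold (N) it stops when the force on the tool has changed by that much, and returns True; else False.
- ctrl.move_j(angles): joint-space move.
- ctrl.grip(opening, grasp_force=None): finger opening in m; grasp_force is the grip in N (None keeps the last); returns when the fingers have stopped.
- ctrl.dwell(seconds).
- kinematics.ik(position, orientation): joint angles nearest the present ones, or None.
- ctrl.read_state(): the state.
- get_image(name): name is "scene" or "top" or "wrist"; returns the picture (420x560x3 uint8, red, green, blue); there is no depth.
- camera_info(name): a dict with "intrinsics" (3x3 intrinsics, pixels), "k1" (the pictures are not rectified: a ray, as slopes to the right and down, at radius r is drawn at 1 + k1 r^2 times it, then the intrinsics apply), "rvec" (rotation vector, rad) and "tvec" (3), from world to camera coordinates, as OpenCV has them. Camera axes: x right, y down, z forward; pixel columns grow to the right and rows downward; lengths in m; the calibration is good to about 2 mm. A picture is of the moment at which its call begins: read the wrist's pose just before it. camera_info takes no time and is no camera call; for the wrist camera it gives the pose at the moment of the call.
A pose or a line that the arm cannot do raises ctrl.IKError and nothing moves.
- job.close_job(): hands the job in, once; it reports no verdict.
The state is a dict: "clock": time; "qpos": joint angles; "dq": joint speeds; "joint_efforts": joint torques, N m; "position": TCP position; "tool_rot": TCP orientation; "ft_force": force on the tool from outside, world axes, zero at the start; "moment": the same for the moment, N m; "width": finger opening in m.
Only numpy, scipy, OpenCV 4.12 (cv2) and the standard library are available. Lean on these libraries where they do the work, as an engineer would, in place of code of your own. Each camera call takes 0.05 s, during which the arm holds its last target.

## Task

Make the toy catapult ready to shoot: draw its sprung arm back until it hangs on the half-way catch and let go of it there, then take it again from above, bring it right down and leave it hooked on the hair-trigger catch at the end of the bed, let go and at rest. Never let the arm fly back, and do not shift the loose toys around it.

Things in the scene. Friction and masses are not known exactly. Their poses are not given: they have to be found in the camera images.
- catapult: Wooden toy catapult fixed to the bench: plank 320 x 100 mm, 12 mm thick, x -245 to +75 mm. Origin on the bench below the arm's pivot (axis 50 mm up, along y); the arm is drawn towards -x; z up. Two bed rails at y +-26 to 38 mm reach z 34 mm from x -235 to +65 mm. A bracket for the half-way catch stands at x -74, y +34 mm, up to z 82 mm.
- stop_beam (a point): Centre of the beam across the frame, 45 (x) x 112 (y) x 14 mm, at x +42, z 185 mm of the catapult, on two posts at y +-46 mm. It stops the arm at rest and covers the knob then.
- throw_arm (a joint): Draw angle (rad) of the sprung arm: 0 at rest, when it leans 0.087 past upright to +x against the beam; grows as it swings back and down to -x. It hangs on the half-way catch at 0.87, on the hair-trigger catch at 1.66 (level); hard stop at 1.77. The spring pulls it back: 0.2 N m at rest, 0.55 half way, 0.86 fully drawn.
- pivot (a point): The arm's pivot; point fixed to the arm, axes as spoon's. To pass a catch, draw the arm 0.06 to 0.1 rad beyond the catch's angle: the catch is pushed aside and springs back behind; then ease the arm back until the catch takes the load. The catches are smooth. Between pivot and spoon the arm is a slat 20 mm wide (along y), 12 mm thick.
- spoon (a point): Centre of the round spoon at the arm's free end, 183 mm from the pivot: a disc 40 mm across, 12 mm thick along x. Axes: z along the arm away from the pivot, x to its front (on top when drawn), y along the pivot. At rest its sides stand free above the beam; fully drawn it lies between the rails with 6 mm either side, so it cannot be held by its sides there.
- knob (a point): Centre of the wooden ball knob, 28 mm diameter, on a 12 mm stem: 110 mm from the pivot along the arm and 35 mm out from its mid-plane on the front side (axes as spoon's). At rest it is under the stop beam, out of reach from above; from half way on it is on top and free from above.
- trigger (a joint): Opening angle (rad) of the hair-trigger catch, a dark wooden hook 36 mm wide and 75 mm high, hinged at x -205, z 14 mm of the catapult beyond the arm's end: 0 closed, grows as it leans outwards (-x). The arm's end bar pushes it aside to about 0.2 in passing; a spring closes it. About 1 N outwards on it when loaded fires the arm.
- trigger_nose (a point): Point under the hair-trigger hook's nose where the bar at the arm's end (207 mm from the pivot) is held.
- half_catch_nose (a point): Point under the nose of the half-way catch, a narrow sprung dark hook beside the arm on the catapult's +y side; it takes a pin on the arm's side, 70 mm from the pivot, and springs back by itself.
- pyramid_center (a point): Bystander, loose: purple four-sided pyramid block, 80 mm square, 70 mm high; point half-way up.
- cone_center (a point): Bystander, loose: orange cone, 68 mm across, 90 mm high; point half-way up.
- rattle_center (a point): Bystander, loose: wooden rattle lying flat, 146 mm long, 40 mm square heads; its centre, 20 mm up.
- top_center (a point): Bystander, loose: steel spinning top standing on its foot, 68 mm across, 84 mm high; point half-way up.
- log_block_center (a point): Bystander, loose: upright wooden cylinder block, 44 mm across, 60 mm high; point half-way up.
- arch_block_center (a point): Bystander, loose: wooden bridge-shaped block, 84 x 40 mm, 63 mm high; point about half-way up.

How it is judged:
On the way, in this order (a step that is already met when the one before it is completed fails the run):
1. the arm hangs on the half-way catch and the fingers have let go of it (value of joint throw_arm between 0.8 and 0.95 rad and contact force between the fingers and anything else below 0.1 N and velocity of joint throw_arm between -0.1 and 0.1 rad/s), for 0.3 s.
2. the arm is drawn right down to the hair-trigger catch (value of joint throw_arm above 1.6 rad), for 0.1 s.
At the end, for the whole second after the job is handed in: The arm lies level, held by the hair-trigger catch (draw angle 1.60 to 1.71 rad), the catch is closed (under 0.06 rad), the arm is at rest and the fingers touch nothing (value of joint throw_arm between 1.6 and 1.71 rad and value of joint trigger below 0.06 rad and velocity of joint throw_arm between -0.1 and 0.1 rad/s and contact force between the fingers and anything else below 0.1 N).
It fails at once if the arm flies back (faster than 10 rad/s) (velocity of joint throw_arm below -10 rad/s).
It fails at once if another toy is shifted by more than 20 mm (distance of any of pyramid_center, cone_center, rattle_center, top_center, log_block_center, arch_block_center from where it was at the start of the episode above 0.02 m).
It also fails if it takes over 61 s, if anything falls off the work surface, if the arm or the gripper's body presses on something with over 40 N, if the wrist force passes 120 N, or if a joint passes its speed limit or range.

## Working session

There is one attempt and no reset: what is moved stays moved. The work goes in short steps, each a Python script; the robot and the scene stay as the last script left them, time stands still between calls to the robot, and variables do not carry over. Pictures are saved under pics/ and viewed, and the job is handed in when it is done.

```bash
ls; mkdir -p pics; python3 - <<'E'
from plant import ctrl, kinematics, get_image, camera_info, job
import cv2
for n in ("scene","top","wrist"):
    im=get_image(n); cv2.imwrite(f"pics/{n}0.png",im[:,:,::-1]); print(n,camera_info(n))
print(ctrl.read_state())
E
```

```text
pics
scene {'intrinsics': array([[462.4979671 ,   0.        , 282.08096335],
       [  0.        , 462.4979671 , 206.3454327 ],
       [  0.        ,   0.        ,   1.        ]]), 'k1': -0.042936753703032904, 'rvec': array([ 1.43365524,  2.01909786, -0.9020235 ]), 'tvec': array([ 0.12449691, -0.21634261,  1.57984442])}
top {'intrinsics': array([[530.63057322,   0.        , 273.62551697],
       [  0.        , 530.63057322, 210.14894438],
       [  0.        ,   0.        ,   1.        ]]), 'k1': 0.017175859479468758, 'rvec': array([ 2.13216811, -2.1028549 ,  0.20434602]), 'tvec': array([0.03668971, 0.56662937, 1.43776105])}
wrist {'intrinsics': array([[298.00493561,   0.        , 285.63514866],
       [  0.        , 298.00493561, 207.88043272],
       [  0.        ,   0.        ,   1.        ]]), 'k1': 0.0036538603339866483, 'rvec': array([-2.35129246,  1.63378215,  0.27031966]), 'tvec': array([-0.64947946, -0.04407879,  0.39150131])}
{'clock': 0.15, 'qpos': array([ 1.14774444,  0.53699618, -0.00439498,  1.53859232,  0.00261053,
        1.06727772, -0.07118823]), 'dq': array([ 0.00087163, -0.00336242,  0.0022084 , -0.0035357 ,  0.00026064,
        0.00108326, -0.0007723 ]), 'joint_efforts': array([ 1.99512848e-03, -5.71325684e+01,  9.92113017e-01, -2.51827472e+01,
       -5.61021315e-02,  1.51787919e-02,  1.11489394e-04]), 'position': array([ 0.22688736, -0.608675  ,  0.26005912]), 'tool_rot': array([-3.09050323e+00, -5.57433941e-01,  5.47632812e-04]), 'ft_force': array([ 0.42844879, -0.40968389, -0.12805234]), 'moment': array([-0.07263779,  0.00372507,  0.01065836]), 'width': 0.08819051934374555}
```

View pics/scene0.png

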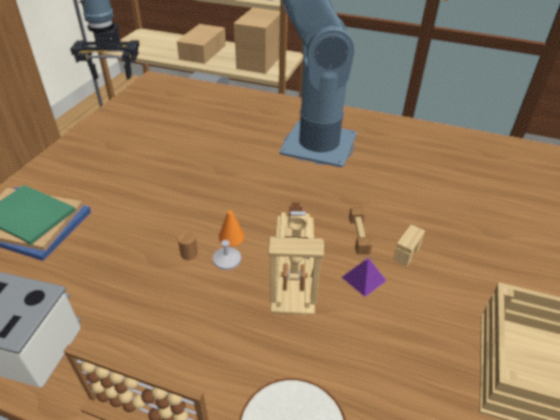

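View pics/top0.png

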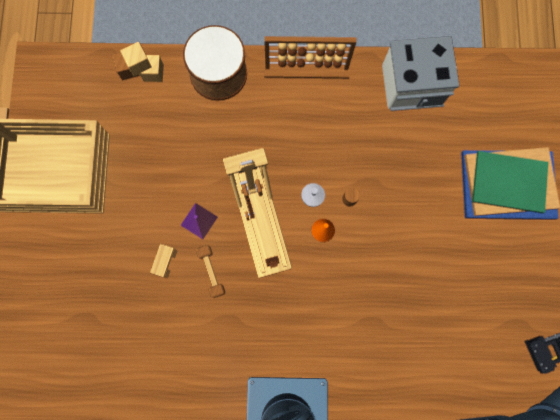

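View pics/wrist0.png

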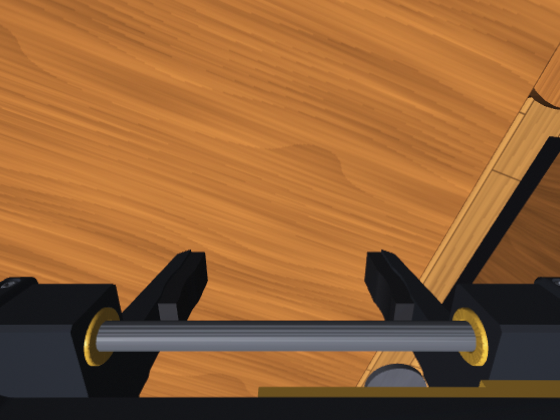

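The robot is at the bottom of the top picture. The catapult runs from the beam at (246,160) to the trigger hook at (272,262), so its -x end points towards the robot. I'll enlarge both views.

```bash
python3 - <<'E'
import cv2
a=cv2.imread("pics/top0.png")[140:290,170:370]; cv2.imwrite("pics/top0c.png",cv2.resize(a,None,fx=4,fy=4,interpolation=cv2.INTER_CUBIC))
a=cv2.imread("pics/scene0.png")[195:320,250:345]; cv2.imwrite("pics/scene0c.png",cv2.resize(a,None,fx=4.7,fy=4.7,interpolation=cv2.INTER_CUBIC))
E
```

```text
(no output)
```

View pics/top0c.png

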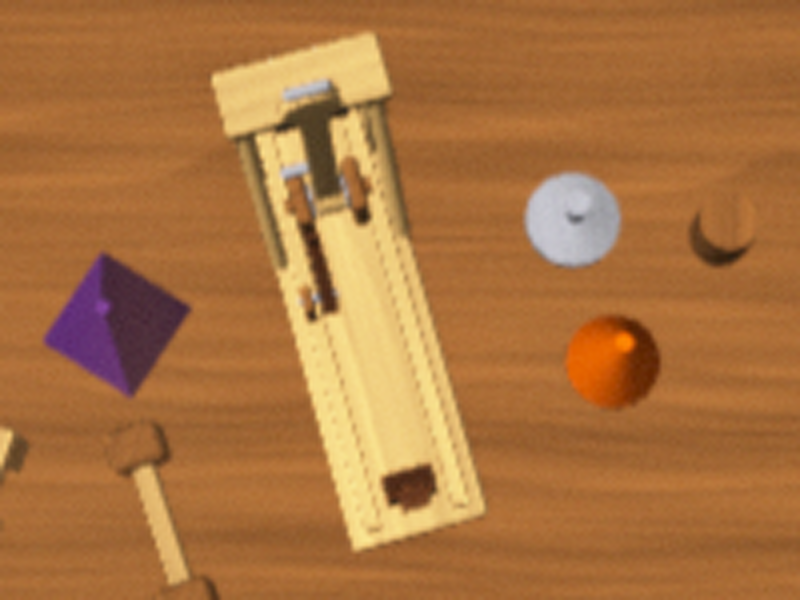

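View pics/scene0c.png

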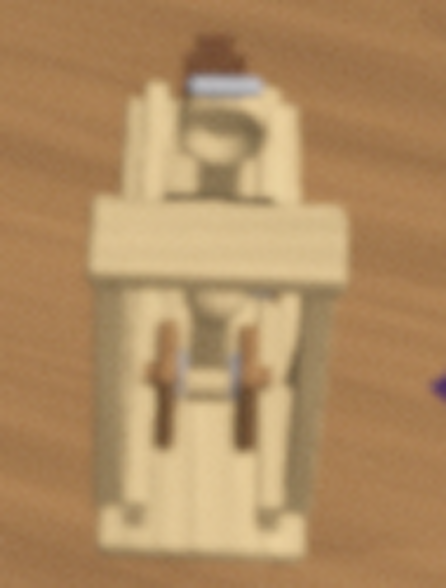

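```bash
cat > h.py <<'E'
import numpy as np, cv2
from scipy.optimize import least_squares
from scipy.spatial.transform import Rotation as R
def proj(info,P):
    d=np.array([info['k1'],0,0,0.])
    return cv2.projectPoints(np.asarray(P,float).reshape(-1,1,3),info['rvec'],info['tvec'],info['intrinsics'],d)[0].reshape(-1,2)
def c2w(p,P):
    c,s=np.cos(p[2]),np.sin(p[2]); P=np.asarray(P,float).reshape(-1,3)
    return np.c_[p[0]+c*P[:,0]-s*P[:,1],p[1]+s*P[:,0]+c*P[:,1],P[:,2]]
E
python3 - <<'E'
from plant import ctrl, kinematics, get_image, camera_info, job
from h import *
it,isc=camera_info("top"),camera_info("scene")
f=.001
Pt=np.array([[-245,50,12],[-245,-50,12],[64.5,56,192],[64.5,-56,192],[19.5,-56,192],[19.5,56,192]])*f
ut=np.array([[355,549],[484,512],[212,76],[375,33],[390,96],[228,137]])/4+[170,140]
Ps=np.array([[75,-50,0],[75,50,0],[19.5,-56,192],[19.5,56,192]])*f
us=np.array([[100,553],[302,553],[97,197],[345,208]])/4.7+[250,195]
def r(p): return np.r_[(proj(it,c2w(p,Pt))-ut).ravel(),(proj(isc,c2w(p,Ps))-us).ravel()]
s=least_squares(r,[0.6,0,0.2],loss='soft_l1'); print(s.x); print(s.fun if 0 else r(s.x).reshape(-1,2).round(1))
np.save("pose.npy",s.x)
# toys
def cast(info,uv,z):
    n=cv2.undistortPoints(np.array([[uv]],float),info['intrinsics'],np.array([info['k1'],0,0,0.]))[0,0]
    M=R.from_rotvec(info['rvec']).as_matrix(); C=-M.T@info['tvec']; d=M.T@np.r_[n,1]; return (C+d*(z-C[2])/d[2]).round(3)
for n,uv,z in [("cone apex",(626,341),.09),("top apex",(580,205),.084),("log",(728,220),.06),("pyr",(103,308),.07),("rattle1",(138,447),.04),("rattle2",(187,590),.04)]:
    w=cast(it,(uv[0]/4+170,uv[1]/4+140),z); d=w-[*s.x[:2],0]; c,sn=np.cos(s.x[2]),np.sin(s.x[2]); print(n,w,"cat:",(c*d[0]+sn*d[1]).round(3),(-sn*d[0]+c*d[1]).round(3))
E
```

```text
[0.62786635 0.10849103 0.29020068]
[[-0.8  0.7]
 [ 0.9  0.3]
 [-1.2 -0.3]
 [-0.5 -0.8]
 [ 0.5 -0.6]
 [-0.7  0.6]
 [-0.8  0.2]
 [ 0.3  2. ]
 [-1.  -1.8]
 [-0.  -1.9]]
cone apex [ 0.519 -0.101  0.09 ] cat: -0.164 -0.17
top apex [ 0.616 -0.07   0.084] cat: -0.062 -0.168
log [ 0.612 -0.176  0.06 ] cat: -0.097 -0.268
pyr [0.541 0.261 0.07 ] cat: -0.04 0.171
rattle1 [0.448 0.236 0.04 ] cat: -0.136 0.174
rattle2 [0.349 0.199 0.04 ] cat: -0.241 0.167
```

```bash
cat >> h.py <<'E'
pose=np.load("pose.npy")
def armpt(q,r,f=0.,y=0.):
    a=q-0.087  # lean to -x
    return np.array([-r*np.sin(a)+f*np.cos(a), y, .05+r*np.cos(a)+f*np.sin(a)])
def toolrot(tilt,sgn):
    # tilt: tool z = (sin tilt,0,-cos tilt) in catapult frame
    z=np.array([np.sin(tilt),0,-np.cos(tilt)]); y=np.array([0,sgn,0.]); x=np.cross(y,z)
    Rz=R.from_euler('z',pose[2]).as_matrix()
    return R.from_matrix(Rz@np.c_[x,y,z]).as_rotvec()
def tgt(q,r,f,tilt,sgn,back=0.,y=0.):
    "TCP pose so that grasp point is at arm point (q,r,f), retracted by back"
    rv=toolrot(tilt,sgn); zt=R.from_rotvec(rv).as_matrix()[:,2]
    return c2w(pose,armpt(q,r,f,y))[0]-(0.003+back)*zt, rv
E
python3 - <<'E'
from plant import ctrl, kinematics, get_image, camera_info, job
from h import *
for sgn in (1,-1):
  for q,r,f,t,b in [(0,.183,0,-.087,.12),(0,.183,0,-.087,0),(0,.183,0,0.2,0),(.5,.183,0,.413,0),(.5,.183,0,.2,0),(.96,.183,0,.87,0),(.96,.183,0,.6,0),(.96,.183,0,.3,0),(.87,.183,0,.78,.08),(.87,.183,0,.5,.08),(.87,.11,.035,0,.1),(.87,.11,.035,0,0),(1.75,.11,.035,0,0),(1.75,.11,.035,0.3,0)]:
    p,rv=tgt(q,r,f,t,sgn,b); s=kinematics.ik(p,rv); print(sgn,q,t,b,p.round(3),None if s is None else np.round(s,2))
E
```

```text
1 0 -0.087 0.12 [0.653 0.116 0.355] [ 0.25  0.68 -0.88  1.27  0.49  1.5   1.28]
1 0 -0.087 0 [0.643 0.113 0.235] [ 0.26  0.76 -0.83  1.44  0.55  1.28  1.23]
1 0 0.2 0 [0.643 0.113 0.235] [ 0.36  0.62 -0.85  1.69  0.61  0.88  1.15]
1 0.5 0.413 0 [0.556 0.087 0.22 ] [ 0.5   0.41 -0.87  2.09  0.74  0.45  0.99]
1 0.5 0.2 0 [0.557 0.087 0.221] [ 0.59  0.59 -1.08  1.92  0.74  0.84  1.02]
1 0.96 0.87 0 [0.491 0.068 0.17 ] None
1 0.96 0.6 0 [0.492 0.068 0.17 ] None
1 0.96 0.3 0 [0.493 0.068 0.17 ] [ 0.62  0.5  -1.    2.19  0.9   0.52  0.84]
1 0.87 0.78 0.08 [0.448 0.055 0.239] None
1 0.87 0.5 0.08 [0.466 0.06  0.253] [ 0.66  0.12 -0.88  2.32  0.18  0.25  1.51]
1 0.87 0 0.1 [0.577 0.093 0.256] [ 0.43  0.62 -0.95  1.68  0.55  1.13  1.18]
1 0.87 0 0 [0.577 0.093 0.156] [ 0.32  0.7  -0.78  1.76  0.6   0.94  1.15]
1 1.75 0 0 [0.52  0.076 0.078] [ 0.26  0.71 -0.65  1.95  0.65  0.7   1.08]
1 1.75 0.3 0 [0.519 0.076 0.078] [ 0.1   0.57 -0.38  2.18  0.99  0.21  0.72]
-1 0 -0.087 0.12 [0.653 0.116 0.355] [ 0.07  0.59 -0.53  1.28  0.28  1.43 -1.72]
-1 0 -0.087 0 [0.643 0.113 0.235] [ 0.03  0.65 -0.43  1.45  0.28  1.18 -1.73]
-1 0 0.2 0 [0.643 0.113 0.235] [ 0.14  0.53 -0.52  1.7   0.36  0.8  -1.8 ]
-1 0.5 0.413 0 [0.556 0.087 0.22 ] [ 0.23  0.33 -0.52  2.1   0.41  0.36 -1.87]
-1 0.5 0.2 0 [0.557 0.087 0.221] [ 0.23  0.41 -0.57  1.94  0.35  0.68 -1.81]
-1 0.96 0.87 0 [0.491 0.068 0.17 ] None
-1 0.96 0.6 0 [0.492 0.068 0.17 ] None
-1 0.96 0.3 0 [0.493 0.068 0.17 ] [ 0.29  0.36 -0.59  2.2   0.52  0.37 -1.97]
-1 0.87 0.78 0.08 [0.448 0.055 0.239] None
-1 0.87 0.5 0.08 [0.466 0.06  0.253] [ 0.2   0.07 -0.4   2.34 -0.08  0.24 -1.41]
-1 0.87 0 0.1 [0.577 0.093 0.256] [ 0.15  0.48 -0.52  1.7   0.27  1.03 -1.75]
-1 0.87 0 0 [0.577 0.093 0.156] [ 0.06  0.59 -0.4   1.78  0.3   0.83 -1.77]
-1 1.75 0 0 [0.52  0.076 0.078] [ 0.01  0.63 -0.31  1.96  0.33  0.6  -1.8 ]
-1 1.75 0.3 0 [0.519 0.076 0.078] [-0.49  0.57  0.34  2.22 -1.19  0.21 -0.36]
```

```bash
python3 - <<'E'
from plant import ctrl, kinematics, get_image, camera_info, job
from h import *
p,rv=tgt(0,.183,0,-.087,-1,.12)
ctrl.movep(p+[-.1,-.15,.08],rv); ctrl.movep(p,rv)
s=ctrl.read_state(); print(s['clock'],s['qpos'].round(2),s['position']-p,s['ft_force'].round(2))
im=get_image("wrist"); cv2.imwrite("pics/w1.png",im[:,:,::-1]); i=camera_info("wrist")
for n,P in [("spoon",armpt(0,.183)),("bar",armpt(0,.207))]: print(n,proj(i,c2w(pose,P)).round(1))
for sy in(1,-1): print(proj(i,c2w(pose,armpt(0,.183,0,.02*sy))).round(1),proj(i,c2w(pose,armpt(0,.207,0,.018*sy))).round(1),proj(i,c2w(pose,[[.0645,.056*sy,.192],[.0195,.056*sy,.192]])).round(1).tolist())
E
```

```text
3.3833 [ 0.04  0.58 -0.47  1.28  0.25  1.42 -1.7 ] [ 0.00029843 -0.00187411  0.00067645] [-0.97 -0.5   0.7 ]
spoon [[282.2 206.8]]
bar [[281.9 216.3]]
[[259.4 206.9]] [[259.4 216.4]] [[222.3, 142.3], [226.3, 187.7]]
[[305.  206.7]] [[304.3 216.2]] [[342.0, 141.8], [338.7, 187.2]]
```

View pics/w1.png

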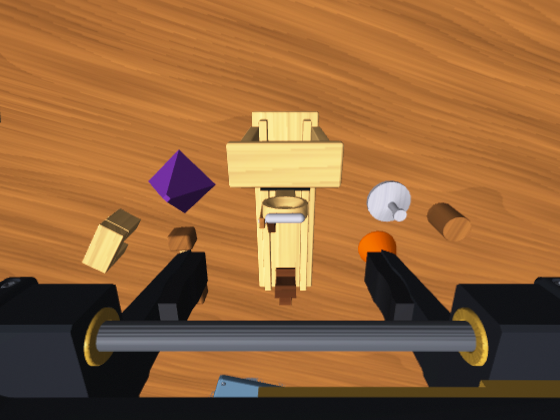

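```bash
python3 - <<'E'
import cv2
a=cv2.imread("pics/w1.png")[105:305,215:355]; cv2.imwrite("pics/w1c.png",cv2.resize(a,None,fx=3,fy=3,interpolation=cv2.INTER_CUBIC))
E
```

```text
(no output)
```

View pics/w1c.png

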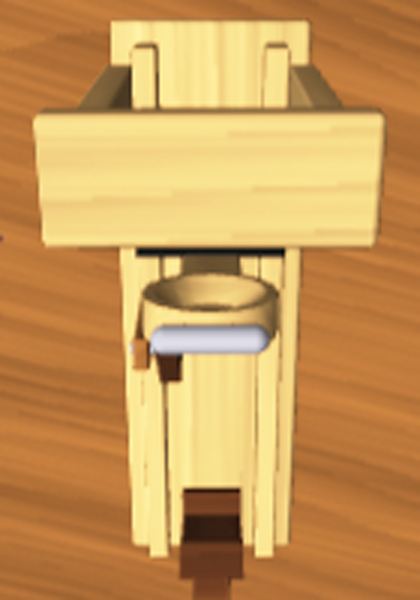

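```bash
python3 - <<'E'
from plant import ctrl, kinematics, get_image, camera_info, job
from h import *
i=camera_info("wrist"); s=ctrl.read_state(); p,rv=tgt(0,.183,0,-.087,-1,.12)
print((s['position']-p).round(4), R.from_rotvec(s['tool_rot']).inv()*R.from_rotvec(rv)and (R.from_rotvec(s['tool_rot']).inv()*R.from_rotvec(rv)).as_rotvec().round(4))
M=R.from_rotvec(s['tool_rot']).as_matrix(); print("tcp px",proj(i,s['position']),proj(i,s['position']+M[:,2]*.12))
P=np.array([[.0645,.056,.192],[.0645,-.056,.192],[.0195,.056,.192],[.0195,-.056,.192],[.075,.05,.012],[.075,-.05,.012],armpt(0,.207),[-.205+.005,0,.089]])
u=np.array([[35,113],[385,113],[43,243],[378,245],[110,22],[309,22],[210.5,338],[212,550]])/3+[215,105]
print((u-proj(i,c2w(pose,P))).round(1))
r=lambda q:(proj(i,c2w(q,P[:6]))-u[:6]).ravel()
f=least_squares(r,pose); print(f.x,pose,f.fun.reshape(-1,2).round(1))
E
```

```text
[ 0.0004 -0.0025  0.0013] [ 0.0016 -0.0013 -0.0031]
tcp px [[284.6932103  288.76643654]] [[285.19423857 208.65727236]]
[[ 4.4  0.4]
 [ 1.4  0.8]
 [ 3.  -1.7]
 [ 2.3 -0.6]
 [ 2.3  1.3]
 [ 0.9  1.6]
 [ 3.3  1.4]
 [ 1.5 -6.5]]
[0.62825018 0.106111   0.28508278] [0.62786635 0.10849103 0.29020068] [[-1.5 -0.3]
 [ 1.5 -0.2]
 [-0.5  1.7]
 [ 0.2  1.1]
 [-0.5 -1.3]
 [ 1.  -1.2]]
```

```bash
python3 - <<'E'
import numpy as np
np.save("pose.npy",[.628,.1063,.287])
E
python3 - <<'E'
from plant import ctrl, kinematics, get_image, camera_info, job
from h import *
p,rv=tgt(0,.183,0,-.087,-1,.12)
ctrl.move_linear(p,rv); s=ctrl.read_state(); off=p-s['position']; print("off",off.round(4))
p,rv=tgt(0,.183,0,-.087,-1,0.002)
print(ctrl.move_linear(p+off,rv,feed=.06,threshold=6))
ctrl.dwell(.3); s=ctrl.read_state(); print(s['clock'],(s['position']-p).round(4),s['ft_force'].round(2),off)
im=get_image("wrist"); cv2.imwrite("pics/w2.png",im[:,:,::-1])
im=get_image("scene")[150:330,200:400]; cv2.imwrite("pics/s2.png",cv2.resize(im[:,:,::-1],None,fx=3.3,fy=3.3))
E
```

```text
off [-0.0002  0.0016 -0.001 ]
False
6.1167 [-0.0002  0.0016 -0.0009] [ 0.85  0.96 -0.34] [-0.00019886  0.00163401 -0.00096889]
```

View pics/w2.png

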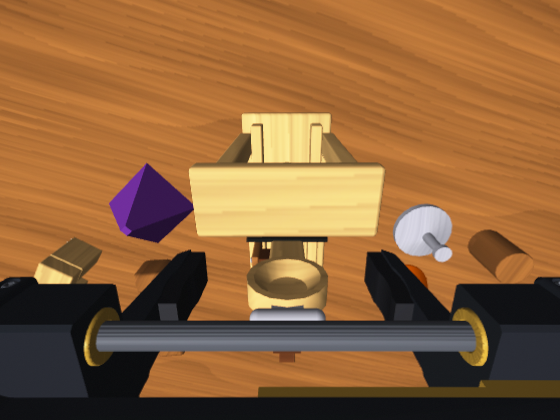

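View pics/s2.png

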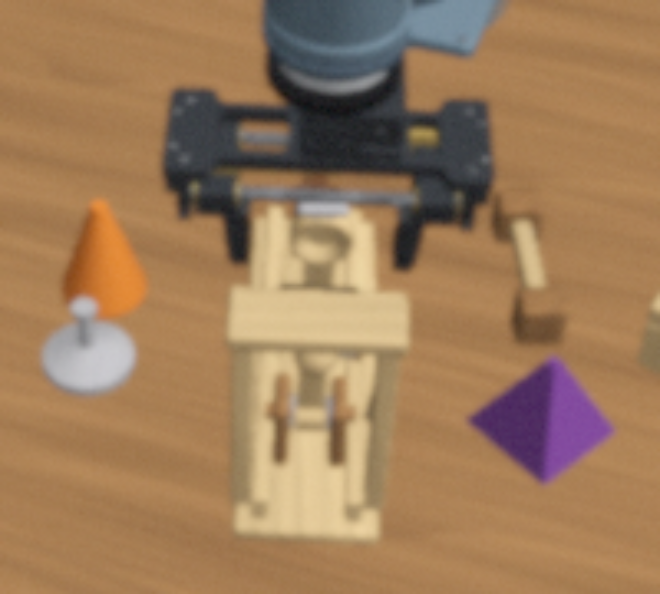

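```bash
python3 - <<'E'
import numpy as np
np.save("pose.npy",[.628,.107,.287])
E
python3 - <<'E'
from plant import ctrl, kinematics, get_image, camera_info, job
from h import *
p,rv=tgt(0,.183,0,-.087,-1,0.0)
ctrl.move_linear(p,rv,feed=.05)
f0=ctrl.read_state()['ft_force']
ctrl.grip(.03,grasp_force=20); ctrl.dwell(.2)
s=ctrl.read_state(); print(s['clock'],s['width'],(s['position']-p).round(4),(s['ft_force']-f0).round(2))
im=get_image("wrist"); cv2.imwrite("pics/w3.png",im[:,:,::-1])
# check path
q0=s['qpos']
for q in np.arange(0.05,.981,.1):
    t=-.087+.35*q/.95; P,r=tgt(q,.183,0,t,-1); k=kinematics.ik(P,r); print(round(q,2),None if k is None else np.round(k,2))
E
```

```text
7.475 0.038248213715978675 [-0.      0.0003  0.    ] [-1.53  0.84  0.59]
0.05 [ 0.06  0.63 -0.46  1.5   0.29  1.15 -1.74]
0.15 [ 0.09  0.58 -0.47  1.58  0.29  1.08 -1.75]
0.25 [ 0.11  0.54 -0.48  1.66  0.29  1.01 -1.75]
0.35 [ 0.13  0.5  -0.49  1.74  0.29  0.93 -1.75]
0.45 [ 0.16  0.46 -0.5   1.82  0.29  0.85 -1.76]
0.55 [ 0.18  0.43 -0.51  1.9   0.29  0.77 -1.77]
0.65 [ 0.19  0.4  -0.51  1.97  0.3   0.69 -1.77]
0.75 [ 0.21  0.38 -0.51  2.04  0.32  0.6  -1.79]
0.85 [ 0.21  0.36 -0.5   2.11  0.34  0.51 -1.81]
0.95 [ 0.2   0.35 -0.48  2.18  0.38  0.41 -1.85]
```

View pics/w3.png

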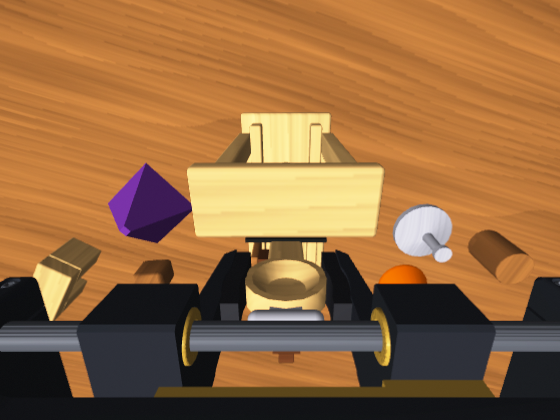

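The spoon is held by its sides (width 38 mm, small side force). Now I'll draw it back.

```bash
python3 - <<'E'
from plant import ctrl, kinematics, get_image, camera_info, job
from h import *
for q in np.arange(0.1,.61,.1):
    t=-.087+.35*q/.95; P,r=tgt(q,.183,0,t,-1); ctrl.move_linear(P,r,feed=.08)
    s=ctrl.read_state(); print(round(q,2),round(s['clock'],2),s['width'].round(4),s['ft_force'].round(1),(s['position']-P).round(4))
im=get_image("wrist"); cv2.imwrite("pics/w4.png",im[:,:,::-1])
E
```

```text
Traceback (most recent call last):
AttributeError: 'float' object has no attribute 'round'
```

```bash
python3 - <<'E'
from plant import ctrl, kinematics, get_image, camera_info, job
from h import *
for q in np.arange(0.2,.61,.1):
    t=-.087+.35*q/.95; P,r=tgt(q,.183,0,t,-1); ctrl.move_linear(P,r,feed=.08)
    s=ctrl.read_state(); print(round(q,2),round(s['clock'],2),round(s['width'],4),s['ft_force'].round(1),(s['position']-P).round(4))
im=get_image("wrist"); cv2.imwrite("pics/w4.png",im[:,:,::-1])
E
```

```text
0.2 8.29 0.0387 [ 1.7  3.1 -2.8] [ 0.0004  0.0003 -0.    ]
0.3 8.68 0.0385 [ 3.   2.4 -3.9] [ 0.0006  0.0003 -0.    ]
0.4 9.06 0.0381 [ 4.1  3.  -6.2] [0.0007 0.0003 0.0001]
0.5 9.44 0.0387 [ 5.   3.8 -7.5] [0.0011 0.0004 0.0003]
0.6 9.82 0.0386 [ 5.   4.4 -5.7] [0.0014 0.0004 0.0005]
```

View pics/w4.png

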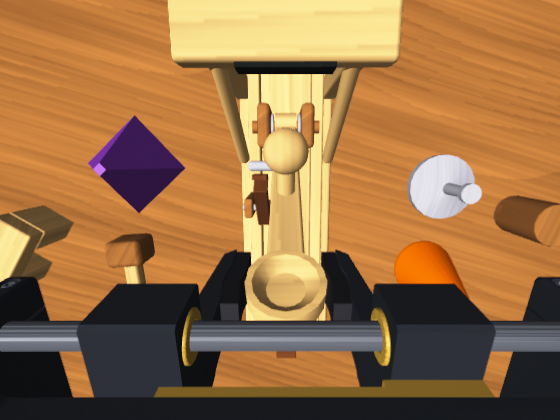

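The arm follows: the knob is free at (286,150), and the pin at (258,165) sits short of the catch at (262,195). Next I'll draw past the catch and ease back.

```bash
python3 - <<'E'
from plant import ctrl, kinematics, get_image, camera_info, job
from h import *
for q,fd in [(.7,.08),(.8,.06),(.88,.05),(.955,.05),(.93,.03),(.91,.03),(.89,.02),(.87,.02)]:
    t=-.087+.35*q/.95; P,r=tgt(q,.183,0,t,-1); ctrl.move_linear(P,r,feed=fd)
    s=ctrl.read_state(); print(round(q,2),round(s['clock'],2),round(s['width'],4),s['ft_force'].round(1),(s['position']-P).round(4))
    if q in(.955,.87): cv2.imwrite(f"pics/w5_{q}.png",get_image("wrist")[:,:,::-1])
E
```

```text
0.7 10.26 0.0382 [ 5.7  3.4 -4.1] [0.0018 0.0005 0.0008]
0.8 10.72 0.0381 [ 4.7  3.2 -2.4] [0.0023 0.0006 0.0011]
0.88 11.16 0.038 [ 5.9  3.8 -3.2] [0.0022 0.0006 0.001 ]
0.95 11.58 0.0382 [ 4.8  3.8 -0.4] [0.0024 0.0006 0.0012]
0.93 11.93 0.038 [ 6.9  3.5 -3.3] [0.0024 0.0006 0.0012]
0.91 12.21 0.0383 [ 6.7  3.7 -3.8] [0.0023 0.0006 0.001 ]
0.89 12.54 0.0379 [ 6.9  3.3 -3.5] [0.0022 0.0006 0.0009]
0.87 12.88 0.0382 [ 7.2  4.2 -9. ] [0.0012 0.0003 0.    ]
```

```bash
python3 -c "
import cv2,numpy as np
a=[cv2.resize(cv2.imread(f'pics/w5_{q}.png')[60:330,200:380],None,fx=2.2,fy=2.2) for q in('0.955','0.87')]
cv2.imwrite('pics/w5.png',np.hstack(a))"
```

```text
(no output)
```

View pics/w5.png

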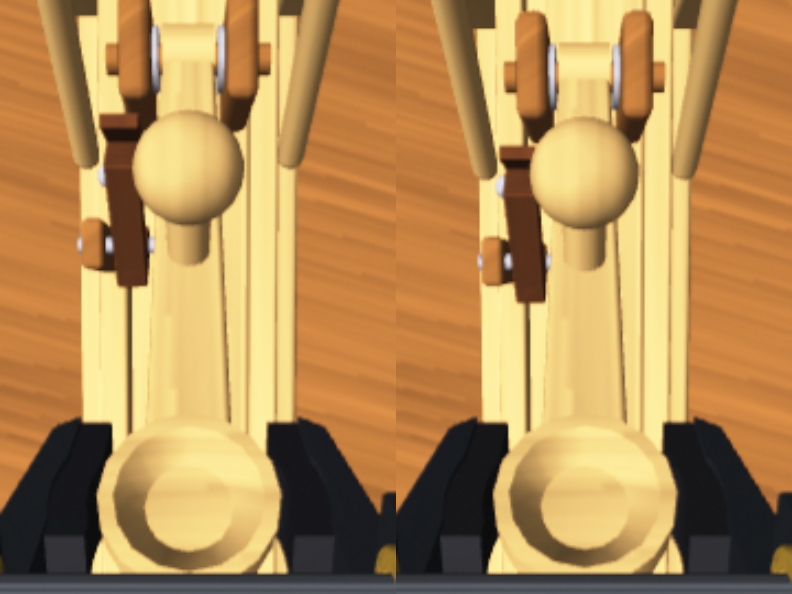

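```bash
python3 - <<'E'
from plant import ctrl, kinematics, get_image, camera_info, job
from h import *
for q,fd in [(.86,.02),(.85,.02)]:
    t=-.087+.35*q/.95; P,r=tgt(q,.183,0,t,-1); ctrl.move_linear(P,r,feed=fd)
    s=ctrl.read_state(); print(round(q,2),round(s['clock'],2),round(s['width'],4),s['ft_force'].round(1),(s['position']-P).round(4))
cv2.imwrite(f"pics/w6.png",cv2.resize(get_image("wrist")[60:330,200:380,::-1],None,fx=2.2,fy=2.2))
E
```

```text
0.86 13.18 0.0381 [  8.6   3.9 -14. ] [ 0.0004  0.     -0.0007]
0.85 13.43 0.0385 [  8.8   4.3 -19.4] [-0.0006 -0.0003 -0.0016]
```

View pics/w6.png

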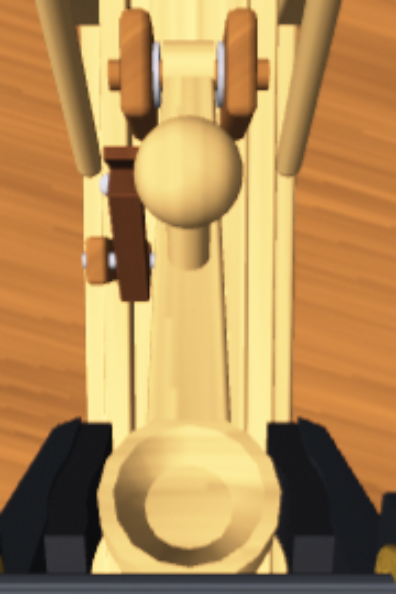

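The resistance rises steadily and the pin is under the hook, so the arm is latched. I'll unload and open.

```bash
python3 - <<'E'
from plant import ctrl, kinematics, get_image, camera_info, job
from h import *
q=.87; t=-.087+.35*.865/.95; P,r=tgt(q,.183,0,t,-1); ctrl.move_linear(P,r,feed=.03)
for w in (.042,.05,.07): ctrl.grip(w)
ctrl.dwell(.6); s=ctrl.read_state(); print(s['clock'],s['width'],s['ft_force'].round(1),(s['position']-P).round(4))
zt=R.from_rotvec(s['tool_rot']).as_matrix()[:,2]
ctrl.move_linear(P-.09*zt,r,feed=.1)
ctrl.dwell(.1)
cv2.imwrite("pics/w7.png",get_image("wrist")[:,:,::-1])
P,r=tgt(.87,.11,.035,0,-1,.09); print(P,kinematics.ik(P,r))
ctrl.movep(P,r); ctrl.dwell(.3); i=camera_info("wrist"); s=ctrl.read_state()
cv2.imwrite("pics/w8.png",get_image("wrist")[:,:,::-1]); print(proj(i,c2w(pose,armpt(.87,.11,.035))),(s['position']-P).round(4),s['ft_force'].round(2),s['clock'])
E
```

```text
15.4333 0.06972473697301296 [-0.4  0.4  0.5] [-0.  0. -0.]
[0.57737215 0.09205726 0.24565737] [ 0.18563038  0.505694   -0.57049336  1.70586049  0.31168535  1.0218513
 -1.77623938]
[[284.55238261 218.6702813 ]] [-0.0006 -0.0006  0.0007] [-0.13  0.08 -0.36] 17.425
```

View pics/w7.png

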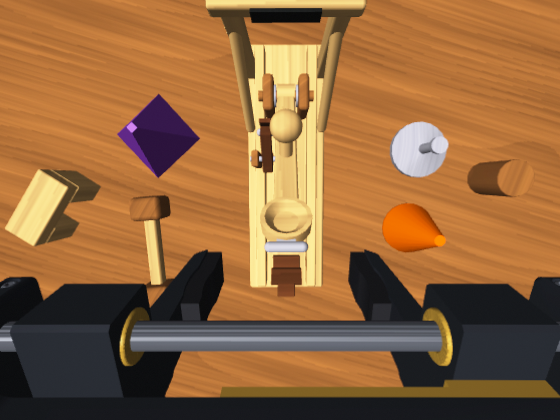

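View pics/w8.png

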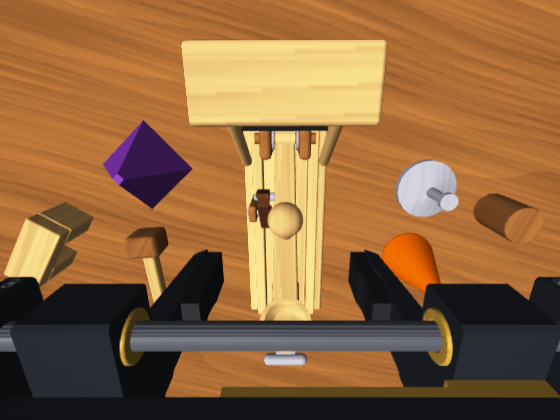

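Released: the arm hangs on the half-way catch, and the knob is at (285,219) where predicted for 0.87 rad. Now I'll take the knob from above.

```bash
python3 - <<'E'
from plant import ctrl, kinematics, get_image, camera_info, job
from h import *
P,r=tgt(.87,.11,.035,0,-1,0)
print(ctrl.move_linear(P,r,feed=.08,threshold=8)); f0=ctrl.read_state()['ft_force']
ctrl.grip(.02,grasp_force=35); ctrl.dwell(.2)
s=ctrl.read_state(); print(s['clock'],s['width'],(s['position']-P).round(4),(s['ft_force']-f0).round(2))
cv2.imwrite("pics/w9.png",get_image("wrist")[:,:,::-1])
for q in np.arange(.95,1.76,.1):
    P,r=tgt(q,.11,.035,0,-1); k=kinematics.ik(P,r); print(round(q,2),P.round(3),None if k is None else np.round(k,2))
E
```

```text
False
19.7 0.025494735491244352 [-0.      0.0001  0.0001] [-0.72  0.76  1.45]
0.95 [0.57  0.09  0.151] [ 0.15  0.61 -0.52  1.8   0.39  0.84 -1.84]
1.05 [0.561 0.087 0.145] [ 0.15  0.61 -0.52  1.82  0.4   0.81 -1.85]
1.15 [0.552 0.085 0.137] [ 0.15  0.61 -0.51  1.85  0.41  0.79 -1.86]
1.25 [0.544 0.082 0.129] [ 0.15  0.61 -0.51  1.87  0.41  0.76 -1.87]
1.35 [0.538 0.08  0.12 ] [ 0.15  0.61 -0.5   1.9   0.42  0.74 -1.88]
1.45 [0.532 0.079 0.11 ] [ 0.15  0.62 -0.49  1.92  0.44  0.71 -1.89]
1.55 [0.527 0.077 0.1  ] [ 0.14  0.63 -0.49  1.93  0.45  0.69 -1.9 ]
1.65 [0.523 0.076 0.089] [ 0.14  0.64 -0.47  1.95  0.46  0.66 -1.91]
1.75 [0.52  0.075 0.078] [ 0.13  0.66 -0.46  1.96  0.48  0.64 -1.92]
```

View pics/w9.png

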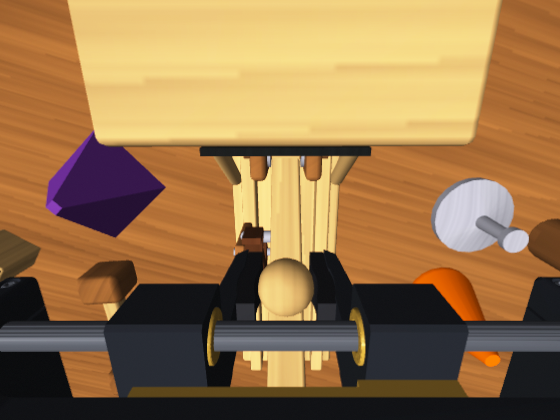

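```bash
python3 - <<'E'
from plant import ctrl, kinematics, get_image, camera_info, job
from h import *
for q in (.93,1.0,1.1,1.2,1.3,1.4):
    P,r=tgt(q,.11,.035,0,-1); ctrl.move_linear(P,r,feed=.04)
    s=ctrl.read_state(); print(round(q,2),round(s['clock'],2),round(s['width'],4),s['ft_force'].round(1),(s['position']-P).round(4))
i=camera_info("wrist");cv2.imwrite("pics/w10.png",get_image("wrist")[:,:,::-1]); print(proj(i,c2w(pose,armpt(1.4,.11,.035))),proj(i,c2w(pose,armpt(1.4,.183,.006))))
E
```

```text
0.93 20.07 0.0256 [2.8 1.4 4.6] [0.0014 0.0005 0.0009]
1.0 20.43 0.0255 [2.4 1.3 7. ] [0.0009 0.0004 0.0007]
1.1 20.87 0.0254 [3.2 2.7 5.6] [0.0009 0.0004 0.0005]
1.2 21.31 0.0252 [3.4 2.5 4.2] [0.0007 0.0003 0.0003]
1.3 21.75 0.0254 [4.  2.  4.2] [0.0006 0.0002 0.0002]
1.4 22.19 0.0252 [4.7 2.9 4.8] [0.0005 0.0002 0.0001]
[[284.87958119 285.99330506]] [[285.12957659 388.55015537]]
```

View pics/w10.png

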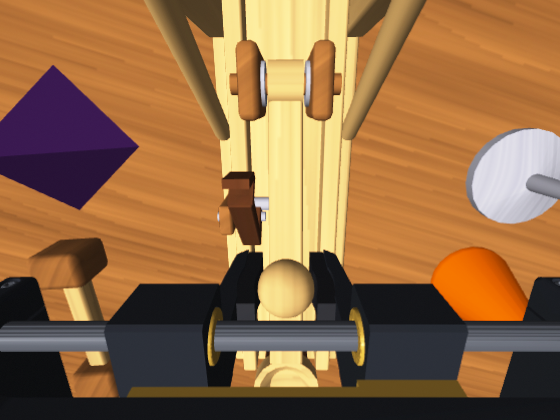

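```bash
python3 - <<'E'
from plant import ctrl, kinematics, get_image, camera_info, job
from h import *
for q in (1.5,1.6,1.65,1.68,1.70,1.72,1.735,1.745):
    P,r=tgt(q,.11,.035,0,-1); ctrl.move_linear(P,r,feed=.03)
    s=ctrl.read_state(); print(round(q,3),round(s['clock'],2),round(s['width'],4),s['ft_force'].round(1),(s['position']-P).round(4))
    if s['ft_force'][2]>30: break
cv2.imwrite("pics/w11.png",get_image("wrist")[:,:,::-1])
for n in ("scene","top"):
  im=get_image(n); cv2.imwrite(f"pics/{n}11.png",im[:,:,::-1])
E
python3 -c "
import cv2,numpy as np
a=cv2.resize(cv2.imread('pics/scene11.png')[180:320,240:350],None,fx=4,fy=4);b=cv2.resize(cv2.imread('pics/top11.png')[150:290,220:310],None,fx=4,fy=4)
cv2.imwrite('pics/c11.png',np.hstack([a,b]))"
```

```text
1.5 22.77 0.025 [4.3 2.1 6.3] [0.0005 0.0002 0.0002]
1.6 23.31 0.0251 [3.6 1.9 5.4] [0.0004 0.0001 0.0002]
1.65 23.65 0.0254 [2.9 3.1 6.3] [0.0004 0.0001 0.0002]
1.68 23.92 0.0249 [4.8 3.3 2.2] [ 0.0002  0.0001 -0.0001]
1.7 24.17 0.0251 [2.7 1.6 6.5] [0.0003 0.0001 0.0002]
1.72 24.42 0.0253 [2.4 2.  7.6] [0.0002 0.0001 0.0002]
1.735 24.67 0.0252 [3.  0.8 7.2] [0.0003 0.0001 0.0003]
1.745 24.92 0.0249 [3.5 2.1 6.5] [0.0002 0.0001 0.0003]
```

View pics/w11.png

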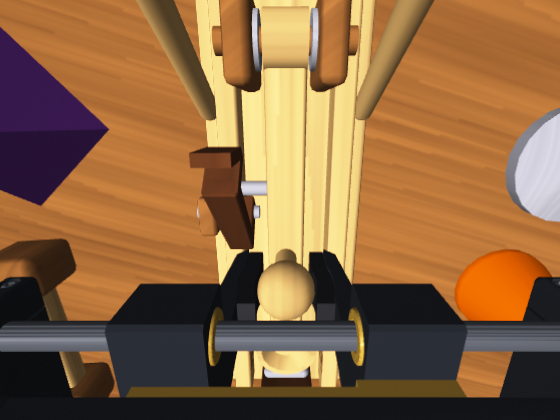

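View pics/c11.png

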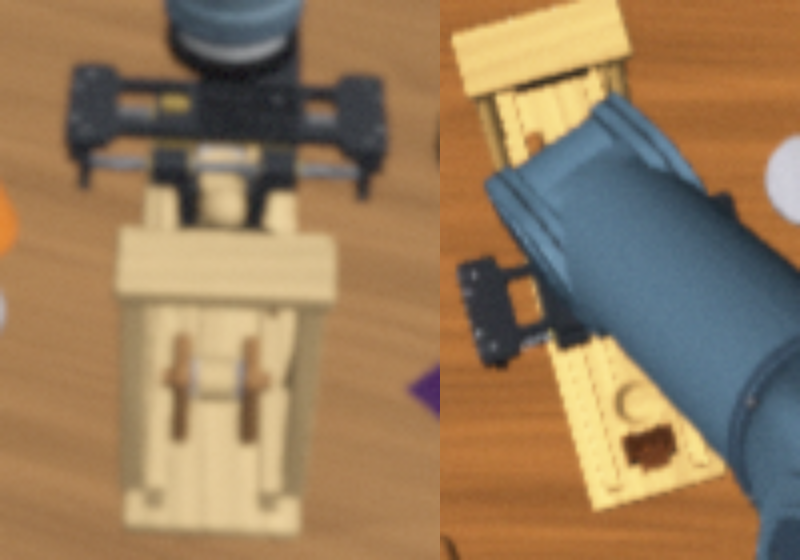

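```bash
python3 - <<'E'
from plant import ctrl, kinematics, get_image, camera_info, job
from h import *
for q in (1.755,1.762,1.74,1.72,1.70,1.69,1.68,1.67,1.66):
    P,r=tgt(q,.11,.035,0,-1); ctrl.move_linear(P,r,feed=.02)
    s=ctrl.read_state(); print(round(q,3),round(s['clock'],2),round(s['width'],4),s['ft_force'].round(1),(s['position']-P).round(4))
    if s['ft_force'][2]>30 or s['ft_force'][2]<-5: break
    if q in(1.762,1.66): cv2.imwrite(f"pics/t12_{q}.png",get_image("top")[:,:,::-1])
E
python3 -c "
import cv2,numpy as np
f=lambda p:cv2.resize(cv2.imread(p)[215:290,240:305],None,fx=6,fy=6)
cv2.imwrite('pics/c12.png',np.hstack([f('pics/t12_1.762.png'),f('pics/t12_1.66.png')]))"
```

```text
1.755 25.32 0.025 [2.3 2.4 7. ] [0.0002 0.0001 0.0003]
1.762 25.57 0.0249 [3.5 2.5 7.2] [0.0002 0.0001 0.0003]
1.74 25.89 0.0249 [3.2 2.8 7. ] [0.0002 0.0001 0.0004]
1.72 26.16 0.0251 [3.6 1.8 5.6] [0.0003 0.0001 0.0004]
1.7 26.43 0.0251 [4.9 2.  6.2] [0.0003 0.0001 0.0003]
1.69 26.68 0.0248 [4.2 2.7 6.1] [0.0003 0.0001 0.0003]
1.68 26.93 0.0251 [ 6.5  2.4 -1.8] [ 0.0001  0.     -0.0005]
1.67 27.18 0.0248 [  9.    4.3 -12.9] [-0.0003 -0.     -0.0014][ WARN:0@0.042] global loadsave.cpp:275 findDecoder imread_('pics/t12_1.66.png'): can't open/read file: check file path/integrity
Traceback (most recent call last):
TypeError: 'NoneType' object is not subscriptable
```

It is firmly held near nominal 1.68 rad: lifting meets about 11 N per 0.01 rad. I'll unload to near-neutral and look before opening.

```bash
python3 - <<'E'
from plant import ctrl, kinematics, get_image, camera_info, job
from h import *
P,r=tgt(1.681,.11,.035,0,-1); ctrl.move_linear(P,r,feed=.02); ctrl.dwell(.2)
s=ctrl.read_state(); print(round(s['clock'],2),round(s['width'],4),s['ft_force'].round(1),(s['position']-P).round(4))
a=cv2.resize(get_image("top")[215:290,240:305,::-1],None,fx=6,fy=6)
b=cv2.resize(cv2.imread('pics/t12_1.762.png')[215:290,240:305],None,fx=6,fy=6)
cv2.imwrite('pics/c12.png',np.hstack([b,a]))
cv2.imwrite("pics/w13.png",get_image("wrist")[:,:,::-1])
E
```

```text
27.62 0.0247 [ 5.1  2.1 -1.3] [ 0.0001  0.0001 -0.0004]
```

View pics/c12.png

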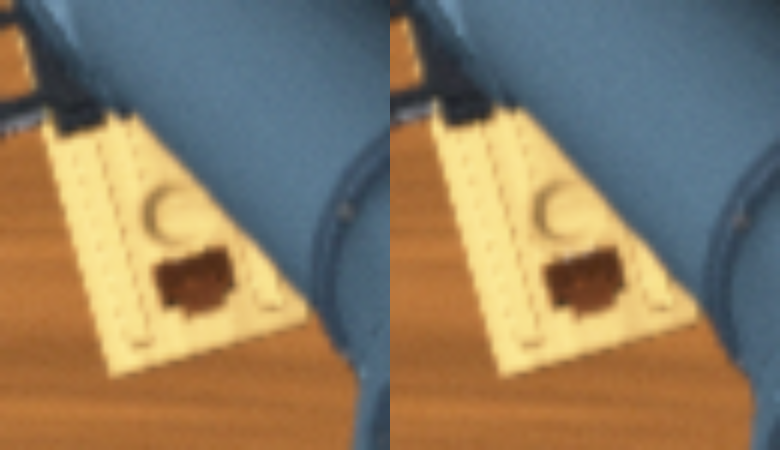

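View pics/w13.png

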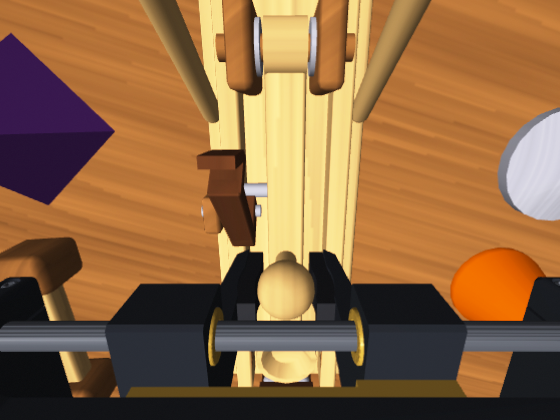

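```bash
python3 - <<'E'
from plant import ctrl, kinematics, get_image, camera_info, job
from h import *
P,r=tgt(1.681,.11,.035,0,-1)
ctrl.grip(.024,grasp_force=10); s=ctrl.read_state(); print(s['ft_force'].round(1),s['width'])
for w in (.03,.036,.05,.06): ctrl.grip(w)
ctrl.dwell(.3); s=ctrl.read_state(); print(s['clock'],s['width'],s['ft_force'].round(1))
ctrl.move_linear(P+[0,0,.10],r,feed=.08)
ctrl.dwell(.3); i=camera_info("wrist"); cv2.imwrite("pics/w14.png",get_image("wrist")[:,:,::-1])
for q in (1.6,1.66,1.71): print(q,proj(i,c2w(pose,[armpt(q,.11,.035),armpt(q,.207)])).round(1).tolist())
s=ctrl.read_state(); print(s['clock'],s['ft_force'].round(1))
E
```

```text
[ 4.7  2.1 -0.4] 0.02606757529213606
29.5833 0.05985504445132129 [ 0.5 -1.2 -0. ]
1.6 [[285.2, 215.6], [285.4, 300.3]]
1.66 [[285.2, 215.4], [285.4, 293.1]]
1.71 [[285.3, 214.9], [285.4, 287.0]]
31.3333 [-1.  -0.5 -0.2]
```

View pics/w14.png

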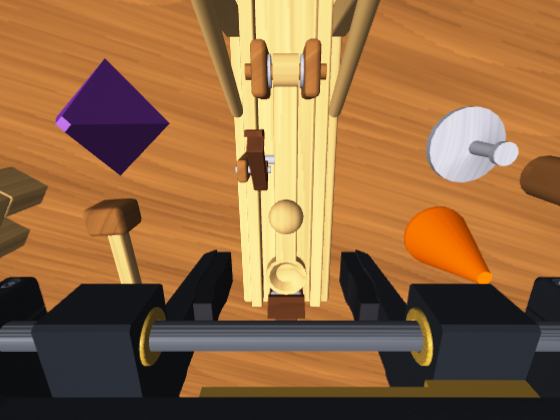

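```bash
python3 - <<'E'
from plant import ctrl, kinematics, get_image, camera_info, job
import cv2,numpy as np
im=get_image("top")[:,:,::-1]; o=cv2.imread("pics/top0.png"); f=lambda a:cv2.resize(a[140:310,140:370],None,fx=1.7,fy=1.7,interpolation=cv2.INTER_CUBIC)
cv2.imwrite("pics/c15.png",np.hstack([f(o),f(im)]))
g=lambda a:cv2.resize(a[235:280,250:300],None,fx=7,fy=7,interpolation=cv2.INTER_CUBIC)
cv2.imwrite("pics/c16.png",np.hstack([g(o),g(im)]))
E
```

```text
(no output)
```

View pics/c15.png

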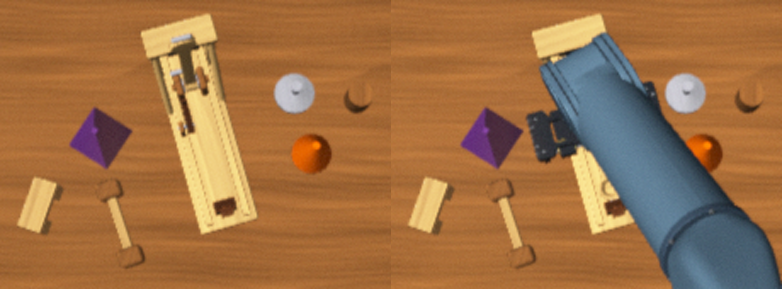

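View pics/c16.png

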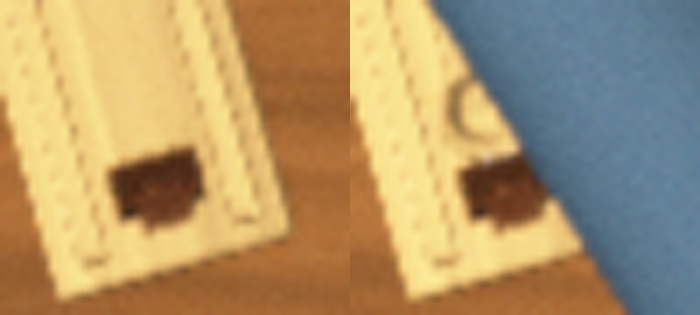

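The hook is in the same place as when it was first seen closed. The spoon lies level with the bar under the hook's nose, and the toys in view haven't moved. Handing in.

```bash
python3 - <<'E'
from plant import job
print(job.close_job())
E
```

```text
the job is handed in; nothing more can be done
None
```

The catapult is cocked on the hair-trigger catch, and I handed the job in at about 31 s of the 61 s allowed.

- **Half-way catch:** I held the spoon by its sides, drew the arm to about 0.955 rad and eased it back. The rising resistance showed that the catch had taken the load. I let go for more than 0.3 s, and the wrist picture showed the knob where 0.87 rad puts it.
- **Hair-trigger catch:** I gripped the knob from above, drew it to nominally 1.76 rad and eased back. The hook took the load at nominally 1.68 rad, about 0.02 above the given 1.66, which I put down to slight slip or calibration. I let go with the load near neutral and lifted 100 mm clear.
- **Last checks:**
  - The pictures show the arm level with its end bar under the hook's nose.
  - In the top view the hook stands where it stood when first seen closed.
  - The wrist force was about 1 N or less, which is noise.
  - The toys in the top view are where they were. The cone was partly hidden by the robot there, but the wrist picture shows it standing.
- **Not measured:** I had no direct reading of the arm or trigger joint angles; they come from the pictures and the TCP pose only.

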